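Lock the sample-roll shaft with its pin

TASK

Lock the paper-roll stand: swing its red crank handle up until the crank stands upright, so that the hole through the shaft lines up with the brass funnel, then take the orange-headed pin from the rack and put it down through the funnel and the shaft until it is fully home, and let go.

Things in the scene. Friction and masses are not known exactly. Their poses are not given: they have to be found in the camera images.
- bore (a point): Centre of the mouth of a brass funnel, 106 mm above the bench, on the white housing (80 x 84 mm, top at 90 mm) of a paper-roll stand fixed to the bench. The 44 mm mouth narrows to a vertical bore 24 mm wide, ending on a base plate 12 mm above the bench. Axes: the stand's; z up, y along the horizontal shaft, crank at its +y end, white paper roll (84 mm) at its -y end.
- shaft (a joint): Crank and shaft angle, rad: 0 = crank straight up, the shaft's 24 mm cross-hole in line with the bore (beyond about 13 degrees the 46 mm shaft blocks it). Positive = leaning to the stand's -x (towards the robot). Range -1.3 to 1.3, starts at 0.6 to 1.2. No stop or click at 0; friction of 0.25 N m (3.5 N at the grip) keeps it where it is left.
- crank_grip (a point): Middle of the red crank grip: a round bar 18 mm thick, 60 mm long, parallel to the shaft, 75 mm from the shaft axis and 93 mm to the +y side of the funnel's centre. It swings in a 75 mm circle about the shaft axis, which is 55 mm above the bench. Free air above it and at its -x and +x sides. Axes: y along the grip, z outward along the crank arm.
- lock_pin: Pin: steel shank 14 mm thick, 100 mm long, tapered tip; dark collar 30 mm wide, 6 mm high; orange head 24 mm thick, 46 mm high. 0.1 to 0.2 kg. Origin at the tip, z up. Hangs by its collar in one of three holes 80 mm apart in a rack (row within 25 degrees of world x; top 115 mm above the bench, head at 121 to 167 mm). Other pins (blue, black heads) are not needed. Home: tip on the base plate.

How it is judged:
On the way, in this order (a step that is already met when the one before it is completed fails the run):
1. the crank stands upright, within 15 degrees (value of joint shaft between -0.26 and 0.26 rad), for 0.2 s.
2. the orange-headed pin is down through the funnel and the shaft (z of lock_pin in the frame of bore below -0.082 m and horizontal distance between lock_pin and bore below 0.02 m), for 0.2 s.
At the end, for the whole second after the job is handed in: The orange-headed pin stands in the bore through the shaft: its tip within 12 mm of the base plate (below 24 mm above the bench) and within 20 mm of the funnel's centre in plan, tilted less than 15 degrees, at rest; the crank still within 17 degrees of upright (all of step 2 and angle between lock_pin's own z axis and vertical below 0.26 rad and value of joint shaft between -0.3 and 0.3 rad and linear speed of lock_pin below 0.02 m/s); the robot touches nothing.
It also fails if it takes over 58 s, if anything falls off the work surface, if the arm or the gripper's body presses on something with over 40 N, if the wrist force passes 120 N, or if a joint passes its speed limit or range.

ROBOT

A 6-joint arm with a two-finger parallel gripper is mounted at the origin on the work surface. World frame = base frame: x ahead of the robot, y to its left, z up, the work surface at z = 0. Lengths are in m, angles in rad, forces in N, time in s.
With the tool pointing down it reaches from about 0.3 to 1 m from the base axis. Payload 5.1 kg.
Tool frame: the origin (TCP) lies between the finger pads; the fingertips stand 22 mm ahead of it and the grasp point (between the pads) lies 3 mm ahead of it; z points along the fingers, x is the direction in which the jaws open and shut, and the axes are right-handed (so a half turn about z gives the same grasp; the last joint's range is limited). The gripper opens to 95 mm and grips with 3 to 60 N. Pads are 20 mm wide; open, the fingers measure 119 mm over their backs; the gripper's body (75 mm by 180 mm) begins 59 mm behind the grasp point.
Start: joints at [-1.352, 0.124, 1.65, -0, 1.367, -0.083], TCP at [0.193, -0.621, 0.237] pointing down, gripper open.
Joint ranges: [-2.61, 2.61], [-1.02, 2.33], [0.03, 2.71], [-1.35, 4.49], [0.32, 2.68], [-2.91, 2.91]. Speed limits (rad/s): [2.57, 2.57, 3.14, 3.14, 3.14, 3.14].

INTERFACE

Orientations are given as a rotation vector (axis times angle).
In Python, from workcell import manip gives the robot as it stands.
- The arm moves only by the tool play_rows, never from a script. Its arguments are lists of equal length, an entry for each row: "claw": the closure, from -1 (fully open) to 1 (shut); "offset": the shift along the world's x, y, z in mm, a list of three; "rotation": the turn, a rotation vector about the world's x, y, z in rad, a list of three. A call has 1 to 10 rows; each row shifts and turns the pose as measured when the row begins; what a row does not reach is not made up. A row lasts 1/12 s, in which the tool goes at most 41.7 mm and 7.16 degrees, less where a joint would pass 70% of its speed; a pose out of reach is approached as far as the arm can. A call with a gripper value outside its range is refused whole. The fingers move at their own pace and stop on an object; "squeeze" is the grip in N (left out, the last holds). Time passes only in rows, so rows that do not move let the fingers close. It gives the time, the measured TCP pose, the force and the opening at its end, in the units of the state.
- manip.get_obs(): the state, without advancing time (a new reading comes with each control period).
- manip.get_image(name): name is "side" or "top" or "wrist"; returns the picture (420x560x3 uint8, blue, green, red); there is no depth.
- manip.camera_info(name): a dict with "intrinsics" (3x3 intrinsics, pixels), "cam_to_world" (4x4, takes a point from camera to world coordinates). Camera axes: x right, y up, looking along -z (the intrinsics and any distortion apply to the point x, -y, -z); pixel columns grow to the right and rows downward; lengths in m; the calibration is good to about 2 mm. The wrist camera is an equidistant fisheye: a pixel r from the principal point sees the ray r / f radians off the axis. A picture is of the moment at which its call begins: read the wrist's pose just before it. camera_info takes no time and is no camera call; for the wrist camera it gives the pose at the moment of the call.
- manip.finish_job(): hands the job in, once; it reports no verdict.
The state is a dict: "clock": time; "joint_pos": joint angles; "joint_vel": joint speeds; "tau": joint torques, N m; "position": TCP position; "tool_rot": TCP orientation; "contact_force": force on the tool from outside, world axes, zero at the start; "ft_torque": the same for the moment, N m; "grip_width": opening from 0.0 (shut) to 1.0 (fully open).
Only numpy, scipy, OpenCV 4.12 (cv2) and the standard library are available. Lean on these libraries where they do the work, as an engineer would, in place of code of your own. Each camera call takes 0.05 s, during which the arm holds its last target.

## Working session

There is one attempt and no reset: what is moved stays moved. The work goes in short steps, Python scripts to look and compute and a tool call to move; the robot and the scene stay as the last step left them, time stands still between calls to the robot, and variables do not carry over. Pictures are saved under pics/ and viewed, and the job is handed in when it is done.

Besides the shell and the picture viewer there is one more tool, called after "Request:" as a command line: name --argument value ..., lists and objects as JSON in quotes. play_rows: Moves the arm, as the interface text tells. Its arguments: {"type":"object","properties":{"claw":{"type":"array","items":{"type":"number"}},"offset":{"type":"array","items":{"type":"array","items":{"type":"number"}}},"rotation":{"type":"array","items":{"type":"array","items":{"type":"number"}}},"squeeze":{"type":"number"}},"required":["claw","offset","rotation"]}

```bash
mkdir -p pics; ls; python3 - <<'E'
from workcell import manip
import cv2
print(manip.get_obs())
for n in ("side","top","wrist"):
    print(n,manip.camera_info(n))
    cv2.imwrite(f"pics/{n}0.png",manip.get_image(n))
E
```

```text
pics
{'clock': 0.0, 'joint_pos': array([-1.35159471e+00,  1.24489686e-01,  1.65164513e+00,  3.54043426e-06,
        1.36750599e+00, -8.26276053e-02]), 'joint_vel': array([ 0.00056579, -0.00089394,  0.00076736, -0.00178816,  0.00136417,
        0.00124394]), 'tau': array([ 1.81677042e-03, -4.17602670e+01, -3.59930027e+01,  7.75199477e-02,
        4.92374436e-02, -1.55121620e-04]), 'position': array([ 0.19305119, -0.62005311,  0.23541405]), 'tool_rot': array([-2.52908179e+00,  1.86141658e+00,  2.42022730e-03]), 'contact_force': array([ 0.18855866,  0.96657396, -0.1947948 ]), 'ft_torque': array([0.00886153, 0.02878907, 0.00826106]), 'grip_width': 1.00081971280182}
side {'intrinsics': array([[422.03483284,   0.        , 274.36660701],
       [  0.        , 422.03483284, 208.43619494],
       [  0.        ,   0.        ,   1.        ]]), 'cam_to_world': array([[-0.98593483,  0.13437673, -0.09937503,  0.39871668],
       [-0.16652504, -0.73929179,  0.65246997,  0.61916855],
       [ 0.01420964,  0.6598413 ,  0.75127062,  0.71576338],
       [ 0.        ,  0.        ,  0.        ,  1.      
[... 180 characters left out ...]
 'cam_to_world': array([[-0.00781305,  0.98698915, -0.16059691,  0.34608322],
       [-0.99985593, -0.0101309 , -0.01361896,  0.10589113],
       [-0.01506875,  0.16046737,  0.98692612,  0.92186012],
       [ 0.        ,  0.        ,  0.        ,  1.        ]])}
wrist {'intrinsics': array([[325.1922621 ,   0.        , 275.2593085 ],
       [  0.        , 325.1922621 , 206.24960296],
       [  0.        ,   0.        ,   1.        ]]), 'cam_to_world': array([[ 0.29743126,  0.91589987,  0.26955903,  0.26946954],
       [-0.95473909,  0.28616092,  0.08114921, -0.59560787],
       [-0.00281271, -0.28149486,  0.95955861,  0.383681  ],
       [ 0.        ,  0.        ,  0.        ,  1.        ]])}
```

View pics/side0.png

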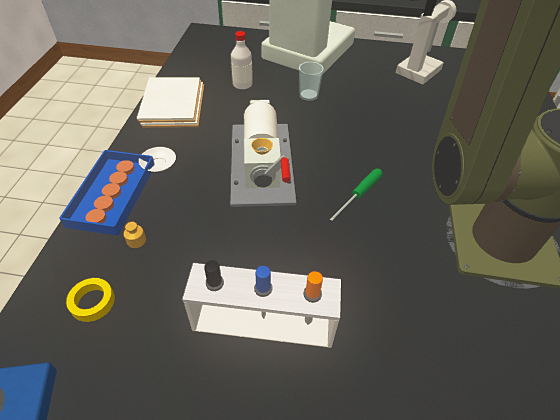

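View pics/top0.png

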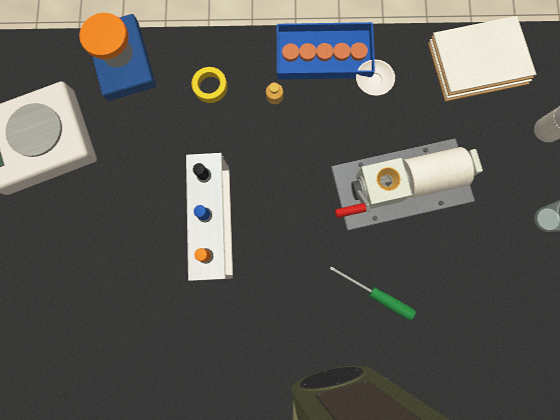

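View pics/wrist0.png

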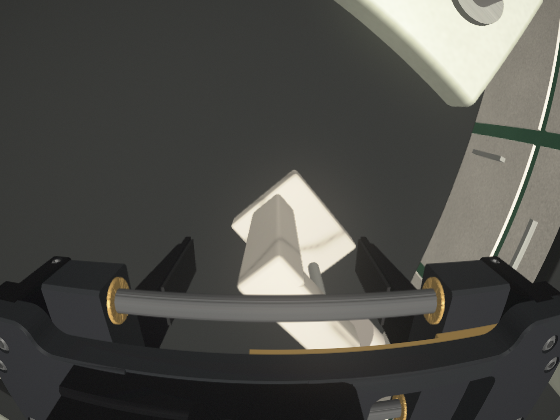

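The side view shows the funnel at about (262,146), the red grip at (286,170) and the orange head at (314,280). In the top view they are at (388,179), (351,211) and (203,255). I'll zoom in next.

```bash
python3 - <<'E'
import cv2
t=cv2.imread("pics/top0.png"); s=cv2.imread("pics/side0.png")
a=cv2.resize(t[135:225,325:485],None,fx=5,fy=5,interpolation=cv2.INTER_CUBIC)
b=cv2.resize(t[150:290,175:245],None,fx=4,fy=4,interpolation=cv2.INTER_CUBIC)
c=cv2.resize(s[90:210,215:335],None,fx=4.5,fy=4.5,interpolation=cv2.INTER_CUBIC)
d=cv2.resize(s[250:350,180:345],None,fx=4.5,fy=4.5,interpolation=cv2.INTER_CUBIC)
for n,i in zip("abcd",(a,b,c,d)): cv2.imwrite(f"pics/z{n}.png",i)
E
```

```text
(no output)
```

View pics/za.png

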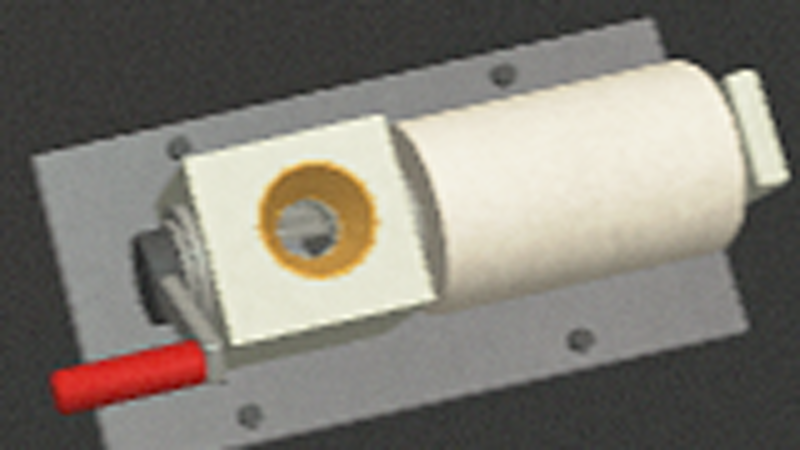

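View pics/zb.png

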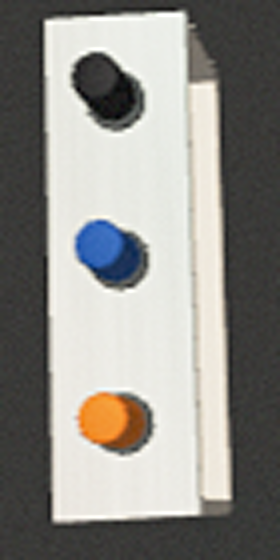

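View pics/zc.png

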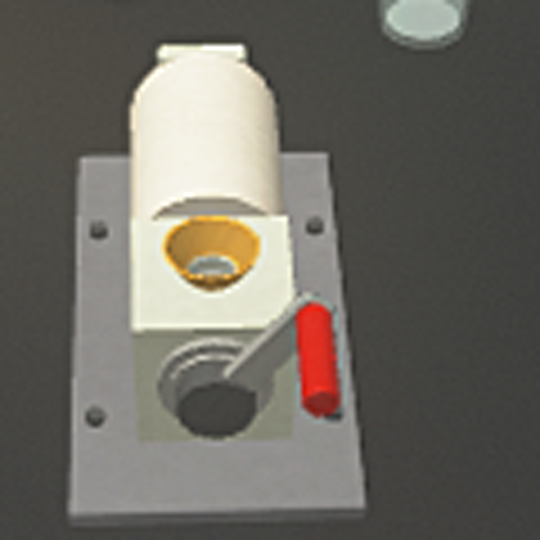

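View pics/zd.png

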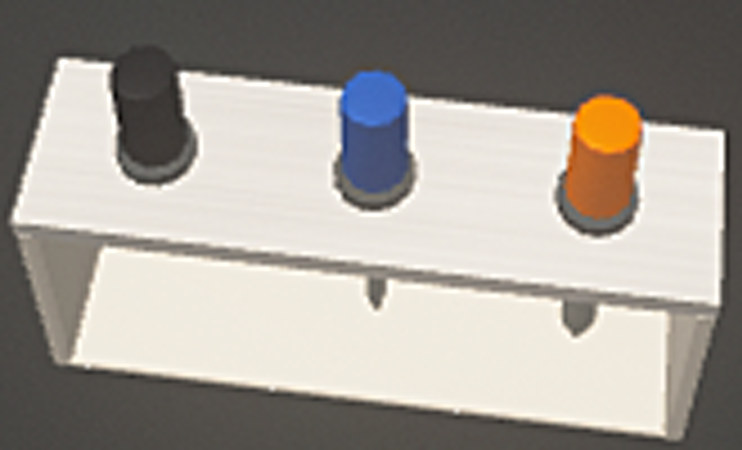

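```bash
cat > h.py <<'E'
import numpy as np
from workcell import manip
def ray(cam,px):
    i=manip.camera_info(cam);K=i["intrinsics"];T=i["cam_to_world"]
    d=np.array([(px[0]-K[0,2])/K[0,0],-(px[1]-K[1,2])/K[1,1],-1.])
    return T[:3,3],T[:3,:3]@(d/np.linalg.norm(d))
def atz(cam,px,z):
    o,d=ray(cam,px);return o+d*(z-o[2])/d[2]
def tri(l):
    A=np.zeros((3,3));b=np.zeros(3);L=[ray(*x) for x in l]
    for o,d in L:
        P=np.eye(3)-np.outer(d,d);A+=P;b+=P@o
    p=np.linalg.solve(A,b)
    return p,[np.linalg.norm((np.eye(3)-np.outer(d,d))@(p-o))*1000 for o,d in L]
def proj(cam,p):
    i=manip.camera_info(cam);K=i["intrinsics"];T=i["cam_to_world"]
    q=T[:3,:3].T@(np.array(p)-T[:3,3]);return K[0,0]*q[0]/-q[2]+K[0,2],K[1,2]+K[1,1]*q[1]/q[2]
E
python3 - <<'E'
import sys;sys.path.insert(0,'.')
from h import *
np.set_printoptions(precision=4,suppress=True)
T=lambda x,y:(325+(x+.5)/5-.5,135+(y+.5)/5-.5)
B=lambda x,y:(175+(x+.5)/4-.5,150+(y+.5)/4-.5)
C=lambda x,y:(215+(x+.5)/4.5-.5,90+(y+.5)/4.5-.5)
D=lambda x,y:(180+(x+.5)/4.5-.5,250+(y+.5)/4.5-.5)
for n,t,s,z in (("bore",T(318,220),C(212,253),.106),("grip",T(130,376),C(319,358),.1),("pin",B(104,419),D(607,124),.167),("black",B(96,76),D(146,76),.167),("blue",B(100,242),D(374,92),.167)):
    print(n,*tri([("top",t),("side",s)]),atz("top",t,z),atz("side",s,z))
# housing top edges z=.09, corners in top
for c in [(186,158),(384,115),(437,300),(232,346)]: print(atz("top",T(*c),.09))
for c in [(131,217),(288,216),(294,330),(131,328)]: print(atz("side",C(*c),.09))
E
```

```text
bore [ 0.5401 -0.0956  0.0988] [np.float64(0.9184002950804512), np.float64(0.9184002950804573)] [ 0.5394 -0.0939  0.106 ] [ 0.5375 -0.087   0.106 ]
grip [ 0.4748 -0.0156  0.1128] [np.float64(0.9991766244731152), np.float64(0.9991766244732319)] [ 0.4779 -0.0176  0.1   ] [ 0.4754 -0.0289  0.1   ]
pin [0.3883 0.2666 0.164 ] [np.float64(0.07291745353224705), np.float64(0.07291745353210921)] [0.3882 0.266  0.167 ] [0.3883 0.2685 0.167 ]
black [0.5481 0.2744 0.1629] [np.float64(1.03381720547379), np.float64(1.033817205473732)] [0.5481 0.2735 0.167 ] [0.5459 0.2771 0.167 ]
blue [0.4686 0.2697 0.1671] [np.float64(0.7111896296570748), np.float64(0.7111896296570215)] [0.4694 0.2697 0.167 ] [0.4679 0.2698 0.167 ]
[ 0.5698 -0.0451  0.09  ]
[ 0.5871 -0.1269  0.09  ]
[ 0.5094 -0.1442  0.09  ]
[ 0.4913 -0.0606  0.09  ]
[ 0.5873 -0.1257  0.09  ]
[ 0.5082 -0.1413  0.09  ]
[ 0.4915 -0.0567  0.09  ]
[ 0.5694 -0.0437  0.09  ]
```

```bash
python3 - <<'E'
from workcell import manip
import numpy as np
from scipy.spatial.transform import Rotation as R
o=manip.get_obs();r=R.from_rotvec(o["tool_rot"]);print(r.as_matrix().round(3))
for yaw in (.21,.21+np.pi):
    x=np.array([np.cos(yaw),np.sin(yaw),0]);z=np.array([0,0,-1.]);t=R.from_matrix(np.c_[x,np.cross(z,x),z])
    print((t*r.inv()).as_rotvec())
for t in np.array([.67,0]): print(t, (np.array([.5199,-.0025])-np.sin(t)*.075*np.array([.978,.2085])), .055+.075*np.cos(t))
E
```

```text
[[ 0.297 -0.955 -0.   ]
 [-0.955 -0.297  0.002]
 [-0.002 -0.    -1.   ]]
[-1.00385964e-03 -1.43256927e-03  1.47899239e+00]
[-1.46896493e-03  1.02936356e-03 -1.66259954e+00]
0.67 [ 0.47435068 -0.01221067] 0.11378662494106369
0.0 [ 0.5199 -0.0025] 0.13
```

Request:
play_rows --claw '[-1,-1,-1,-1]' --offset '[[0,0,35],[0,0,35],[10,20,20],[15,30,5]]' --rotation '[[0,0,0],[0,0,0],[0,0,0],[0,0,0]]' --squeeze 15

```text
clock: 0.48
position: [0.2152, -0.5688, 0.3253]
tool_rot: [-2.518, 1.863, 0.019]
contact_force: [0.9, 0.2, 1.0]
grip_width: 0.998
```

Request:
play_rows --claw '[-1,-1,-1,-1,-1,-1,-1,-1,-1,-1]' --offset '[[17,33,0],[17,33,0],[17,33,0],[17,33,0],[17,33,0],[17,33,0],[17,33,0],[17,33,0],[17,33,0],[17,33,0]]' --rotation '[[0,0,0.1],[0,0,0.1],[0,0,0.1],[0,0,0.1],[0,0,0.1],[0,0,0.1],[0,0,0.1],[0,0,0.1],[0,0,0.1],[0,0,0.1]]'

```text
clock: 1.32
position: [0.3876, -0.2248, 0.3265]
tool_rot: [-3.118, 0.369, 0.016]
contact_force: [0.6, 0.2, -0.6]
grip_width: 1.001
```

```bash
cat >> h.py <<'E'
from scipy.spatial.transform import Rotation as R
def st(tgt=None,yaw=.21):
    o=manip.get_obs();r=R.from_rotvec(o["tool_rot"])
    x=np.array([np.cos(yaw),np.sin(yaw),0]);z=np.array([0,0,-1.]);t=R.from_matrix(np.c_[x,np.cross(z,x),z])
    print(round(o["clock"],2),"pos",o["position"].round(4),"rotneeded",(t*r.inv()).as_rotvec().round(3),"q",o["joint_pos"].round(2),"F",o["contact_force"].round(1),"w",round(o["grip_width"],3))
    if tgt is not None: print("delta mm",((np.array(tgt)-o["position"])*1000).round(1))
E
python3 -c "
from h import *
st([.474,-.0125,.20])"
```

```text
1.32 pos [ 0.3876 -0.2248  0.3265] rotneeded [-0.001 -0.01   0.446] q [-0.64 -0.37  1.95 -0.    1.57 -0.41] F [ 0.6  0.2 -0.6] w 1.001
delta mm [  86.4  212.3 -126.5]
```

Request:
play_rows --claw '[-1,-1,-1,-1,-1,-1,-1,-1]' --offset '[[14,35,-10],[14,35,-10],[14,35,-15],[14,35,-20],[14,35,-20],[14,35,-20],[2,2,-20],[0,0,-10]]' --rotation '[[0,0,0.08],[0,0,0.08],[0,0,0.08],[0,0,0.08],[0,0,0.07],[0,0,0.05],[0,0,0],[0,0,0]]'

```text
clock: 1.98
position: [0.4744, -0.0025, 0.204]
tool_rot: [3.117, 0.376, 0.002]
contact_force: [-0.3, -0.2, -0.6]
grip_width: 1.001
```

```bash
python3 -c "
from h import *
import cv2
st([.474,-.0125,.117])
for n in ('wrist','top'): cv2.imwrite('pics/%s1.png'%n,manip.get_image(n))"
```

```text
1.98 pos [ 0.4744 -0.0025  0.204 ] rotneeded [ 0.002  0.002 -0.03 ] q [-0.12 -0.26  2.07 -0.    1.33 -0.36] F [-0.3 -0.2 -0.6] w 1.001
delta mm [ -0.4 -10.  -87. ]
```

View pics/wrist1.png

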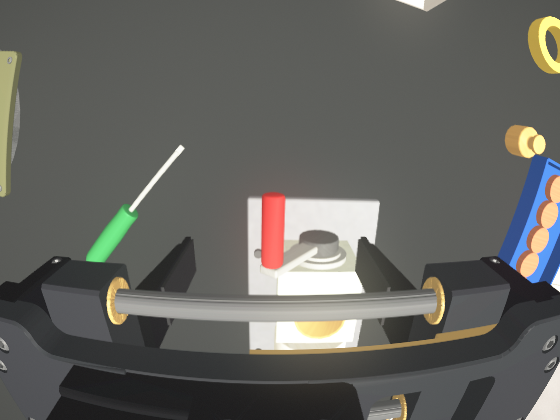

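Request:
play_rows --claw '[-1,-1,-1,-1,-1]' --offset '[[0,-6,-30],[0,0,-30],[0,0,-22],[0,0,-4],[0,0,0]]' --rotation '[[0,0,-0.03],[0,0,0],[0,0,0],[0,0,0],[0,0,0]]'

```text
clock: 2.5
position: [0.4776, -0.0159, 0.1241]
tool_rot: [3.12, 0.309, 0.02]
contact_force: [-0.4, -0.2, 0.2]
grip_width: 1.001
```

```bash
python3 -c "
from h import *
import cv2
st([.474,-.0085,.117])
for n in ('wrist','side'): cv2.imwrite('pics/%s2.png'%n,manip.get_image(n))"
```

```text
2.5 pos [ 0.4776 -0.0159  0.1241] rotneeded [0.005 0.014 0.013] q [-0.14 -0.18  2.14 -0.    1.16 -0.34] F [-0.4 -0.2  0.2] w 1.001
delta mm [-3.6  7.4 -7.1]
```

View pics/side2.png

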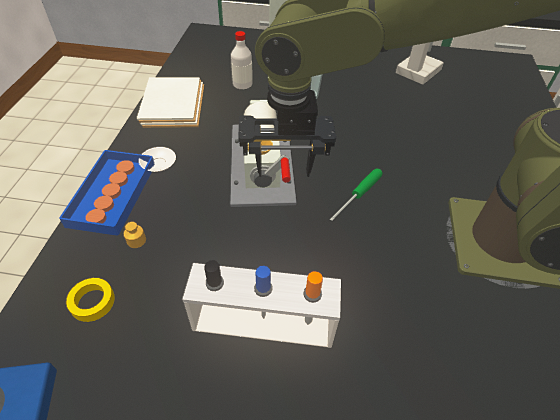

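View pics/wrist2.png

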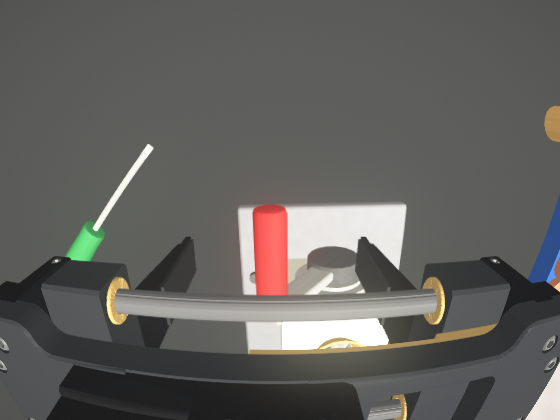

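Request:
play_rows --claw '[-1,-1,0.3,0.7,1,1,1,1,1]' --offset '[[-3,7,-7],[0,0,-1],[0,0,0],[0,0,0],[0,0,0],[0,0,0],[0,0,0],[0,0,0],[0,0,0]]' --rotation '[[0,0,0.01],[0,0,0],[0,0,0],[0,0,0],[0,0,0],[0,0,0],[0,0,0],[0,0,0],[0,0,0]]'

```text
clock: 3.35
position: [0.4798, -0.0088, 0.1249]
tool_rot: [3.115, 0.326, 0.044]
contact_force: [-0.1, -0.3, 0.9]
grip_width: 0.565
```

```bash
python3 -c "
from h import *
st([.474,-.0085,.117])"
```

```text
3.35 pos [ 0.4798 -0.0088  0.1249] rotneeded [0.007 0.029 0.002] q [-0.13 -0.18  2.14 -0.    1.15 -0.34] F [-0.1 -0.3  0.9] w 0.565
delta mm [-5.8  0.3 -7.9]
```

Request:
play_rows --claw '[1,1,1,1,1,1,1]' --offset '[[-5,0,-9],[0,0,-1],[0,0,-1],[0,0,-1],[0,0,-1],[0,0,-1],[0,0,0]]' --rotation '[[0.005,0.029,0],[0,0.003,0],[0,0.003,0],[0,0.003,0],[0,0.003,0],[0,0.003,0],[0,0.003,0]]'

```text
clock: 3.93
position: [0.4735, -0.009, 0.1095]
tool_rot: [-3.123, -0.327, 0.041]
contact_force: [0.4, 0.6, -0.8]
grip_width: 0.186
```

```bash
python3 -c "
from h import *
st([.474,-.0085,.117])"
```

```text
3.93 pos [ 0.4735 -0.009   0.1095] rotneeded [ 0.001 -0.026  0.001] q [-0.13 -0.14  2.14 -0.    1.17 -0.34] F [ 0.4  0.6 -0.8] w 0.186
delta mm [0.5 0.5 7.5]
```

Request:
play_rows --claw '[1,1,1,1,1,1,1,1,1]' --offset '[[0,0,2],[0,0,2],[5,1,4],[6,1.3,4],[6,1.3,3],[6,1.3,3],[6,1.3,2],[6,1.3,1],[6,1.3,1]]' --rotation '[[0,-0.013,0],[0,-0.01,0],[0,0,0],[0,0,0],[0,0,0],[0,0,0],[0,0,0],[0,0,0],[0,0,0]]' --squeeze 20

```text
clock: 4.68
position: [0.493, -0.0047, 0.1227]
tool_rot: [3.116, 0.332, -0.106]
contact_force: [-10.4, -1.8, 9.6]
grip_width: 0.181
```

```bash
python3 -c "
from h import *
import cv2
st([.5199,-.0025,.133])
for n in ('top','side'): cv2.imwrite('pics/%s3.png'%n,cv2.resize(manip.get_image(n)[90:230,200:400],None,fx=4,fy=4))"
```

```text
4.68 pos [ 0.493  -0.0047  0.1227] rotneeded [ 0.014 -0.066 -0.002] q [-0.11 -0.08  2.06 -0.02  1.23 -0.31] F [-10.4  -1.8   9.6] w 0.181
delta mm [26.9  2.2 10.3]
```

View pics/side3.png

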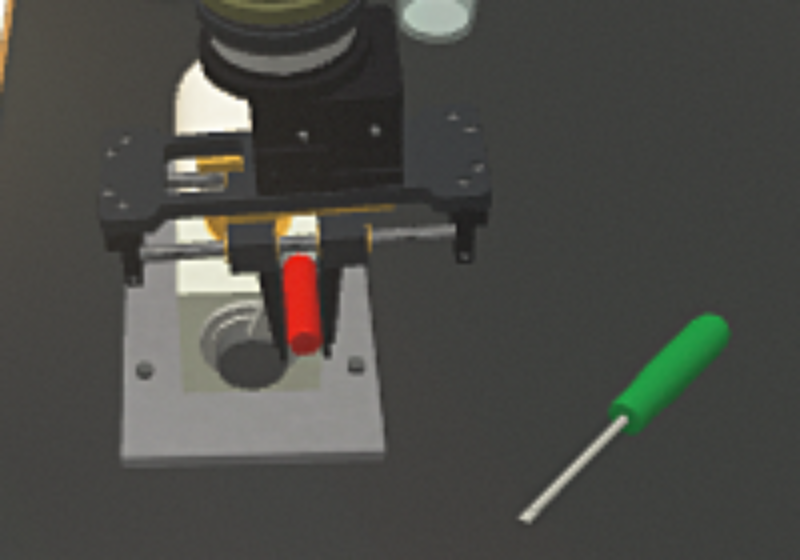

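Request:
play_rows --claw '[1,1,1,1,1,1]' --offset '[[8,1,4],[8,1,3],[8,1,2],[8,1,2],[7,1,1],[6,1,1]]' --rotation '[[0.004,-0.02,0],[0.004,-0.02,0],[0,-0.02,0],[0,-0.01,0],[0,-0.01,0],[0,-0.01,0]]'

```text
clock: 5.28
position: [0.5243, 0.0022, 0.1316]
tool_rot: [3.122, 0.333, -0.029]
contact_force: [-6.1, -1.9, 0.6]
grip_width: 0.185
```

```bash
python3 -c "
from h import *
import cv2
st([.5199,-.0025,.133])
for n in ('top','side'): cv2.imwrite('pics/%s4.png'%n,cv2.resize(manip.get_image(n)[90:230,200:400],None,fx=4,fy=4))"
```

```text
5.28 pos [0.5243 0.0022 0.1316] rotneeded [ 0.004 -0.018 -0.003] q [-0.1  -0.05  2.02 -0.01  1.2  -0.31] F [-6.1 -1.9  0.6] w 0.185
delta mm [-4.4 -4.7  1.4]
```

View pics/side4.png

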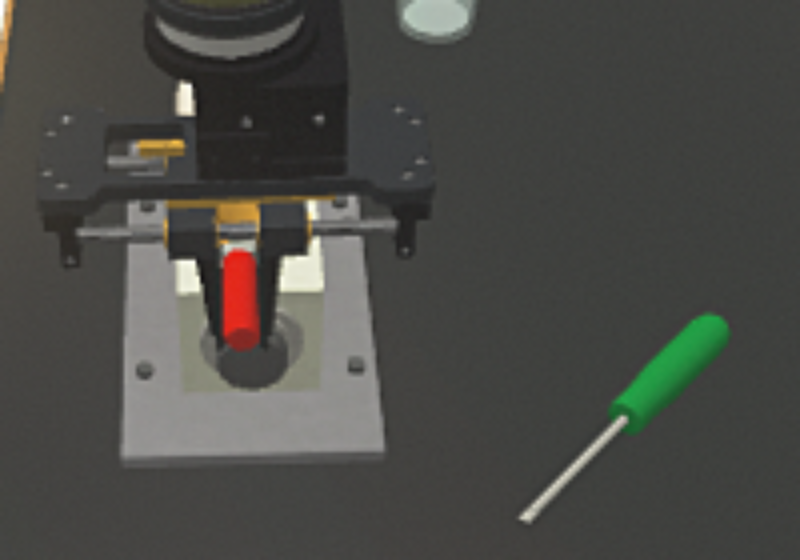

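Request:
play_rows --claw '[1,1,1]' --offset '[[-5,-1,1],[-5,-1,1],[-3,-1,1]]' --rotation '[[0,-0.01,0],[0,0,0],[0,0,0]]'

```text
clock: 5.63
position: [0.5139, -0.0001, 0.1327]
tool_rot: [3.121, 0.332, 0.005]
contact_force: [6.4, 2.0, -11.3]
grip_width: 0.183
```

```bash
python3 -c "
from h import *
st([.5199,-.0025,.133])"
```

```text
5.63 pos [ 5.139e-01 -1.000e-04  1.327e-01] rotneeded [ 0.002  0.004 -0.002] q [-0.1  -0.09  2.05 -0.    1.18 -0.32] F [  6.4   2.  -11.3] w 0.183
delta mm [ 6.  -2.4  0.3]
```

Request:
play_rows --claw '[1,1]' --offset '[[6,1,0],[2,0,0]]' --rotation '[[0,0,0],[0,0,0]]'

```text
clock: 5.8
position: [0.5188, 0.0008, 0.133]
tool_rot: [3.122, 0.332, -0.005]
contact_force: [-3.7, 1.0, -0.2]
grip_width: 0.181
```

```bash
python3 -c "
from h import *
import cv2
st([.5199,-.0025,.133])
"
```

```text
5.8 pos [0.5188 0.0008 0.133 ] rotneeded [ 0.002 -0.003 -0.002] q [-0.1  -0.08  2.04 -0.    1.19 -0.31] F [-3.7  1.  -0.2] w 0.181
delta mm [ 1.1 -3.3  0. ]
```

Within about 1 mm of upright, so I'll release and rise.

Request:
play_rows --claw '[0.5,0,-0.2,-0.2,-0.2,-0.2,-0.2,-0.2,-0.2,-0.2]' --offset '[[0,0,0],[0,0,0],[0,0,0],[0,0,0],[0,0,1],[0,0,20],[0,0,35],[0,0,35],[0,0,35],[0,10,30]]' --rotation '[[0,0,0],[0,0,0],[0,0,0],[0,0,0],[0,0,0],[0,0,0],[0,0,0],[0,0,0],[0,0,0],[0,0,0]]'

```text
clock: 6.63
position: [0.5159, 0.0106, 0.2882]
tool_rot: [-3.124, -0.329, 0.018]
contact_force: [-0.6, -0.6, -0.2]
grip_width: 0.599
```

Request:
play_rows --claw '[-0.2,-0.2,-0.2,-0.2,-0.2,-0.2,-0.2,-0.2]' --offset '[[-15,30,0],[-18,36,0],[-18,36,0],[-18,36,0],[-18,36,0],[-18,36,0],[-18,36,0],[-5,20,0]]' --rotation '[[0,0,0],[0,0,0],[0,0,0],[0,0,0],[0,0,0],[0,0,0],[0,0,0],[0,0,0]]'

```text
clock: 7.3
position: [0.3884, 0.2833, 0.3057]
tool_rot: [-3.124, -0.311, -0.032]
contact_force: [1.5, 0.1, -0.4]
grip_width: 0.601
```

```bash
python3 -c "
from h import *
import cv2
st([.3883,.2665,.20])
for n in ('top','side'):
  im=manip.get_image(n); cv2.imwrite('pics/%s5f.png'%n,im);cv2.imwrite('pics/%s5.png'%n,cv2.resize(im[120:225,325:485] if n=='top' else im[90:210,215:335],None,fx=4.5,fy=4.5,interpolation=2))"
```

```text
7.3 pos [0.3884 0.2833 0.3057] rotneeded [-0.004  0.02   0.012] q [ 0.52 -0.31  1.94 -0.01  1.49  0.32] F [ 1.5  0.1 -0.4] w 0.601
delta mm [-1.000e-01 -1.680e+01 -1.057e+02]
```

View pics/top5.png

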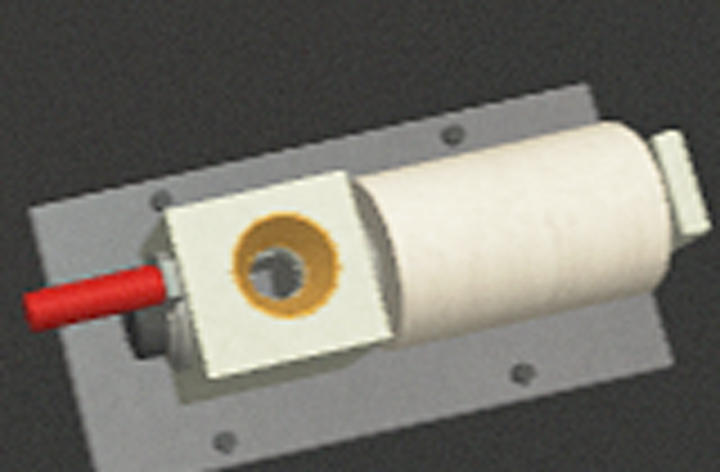

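View pics/side5f.png

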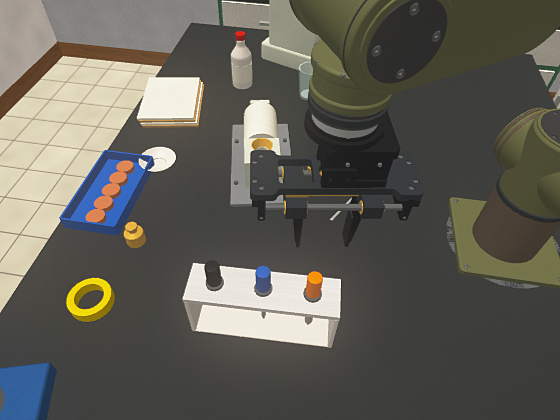

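The top view shows the crank upright, with the grip at (346,186) in line with the funnel at (388,179). Next I'll compute the crank angle and take the wrist view over the pin.

```bash
python3 -c "
from h import *
import cv2
p=atz('top',(345.7,185.6),.13);b=np.array([.5393,-.0935]);d=p[:2]-b
print(p,'sx',d@[.978,.2085],'sy',d@[-.2085,.978])
cv2.imwrite('pics/w5.png',manip.get_image('wrist'))"
```

```text
[ 0.52069193 -0.00520877  0.13      ] sx 0.0002100301554564601 sy 0.09022860865018276
```

View pics/w5.png

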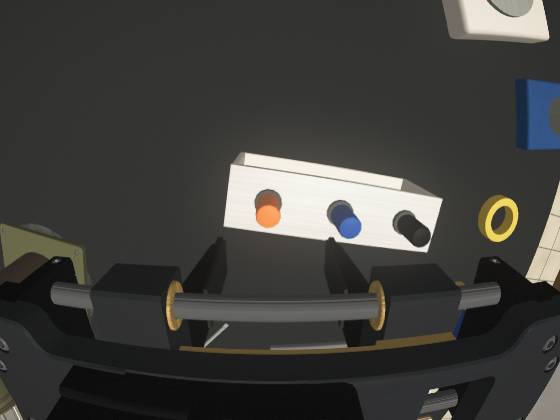

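```bash
cat >> h.py <<'E'
def wray(px):
    i=manip.camera_info("wrist");K=i["intrinsics"];T=i["cam_to_world"]
    u=np.array([(px[0]-K[0,2])/K[0,0],-(px[1]-K[1,2])/K[1,1]]);r=np.linalg.norm(u)
    d=np.r_[np.sin(r)*u/r,-np.cos(r)];return T[:3,3],T[:3,:3]@d
def watz(px,z):
    o,d=wray(px);return o+d*(z-o[2])/d[2]
E
python3 -c "
from h import *
print(watz((268,217),.167))"
```

```text
[0.38941081 0.26739126 0.167     ]
```

Request:
play_rows --claw '[-0.2,-0.2,-0.2,-0.2]' --offset '[[0,-10,-30],[0,-4,-30],[0,0,-25],[0,0,0]]' --rotation '[[0,0.02,0.01],[0,0,0],[0,0,0],[0,0,0]]'

```text
clock: 7.78
position: [0.393, 0.2649, 0.2212]
tool_rot: [-3.121, -0.325, -0.012]
contact_force: [-0.1, -0.8, -0.5]
grip_width: 0.595
```

```bash
python3 -c "
from h import *
import cv2
st([.3885,.2665,.146])
cv2.imwrite('pics/w6.png',manip.get_image('wrist'))
cv2.imwrite('pics/s6.png',cv2.resize(manip.get_image('side')[200:340,180:360],None,fx=4,fy=4))"
```

```text
7.78 pos [0.393  0.2649 0.2212] rotneeded [-0.004  0.007  0.003] q [ 0.48 -0.27  2.05  0.    1.36  0.27] F [-0.1 -0.8 -0.5] w 0.595
delta mm [ -4.5   1.6 -75.2]
```

View pics/w6.png

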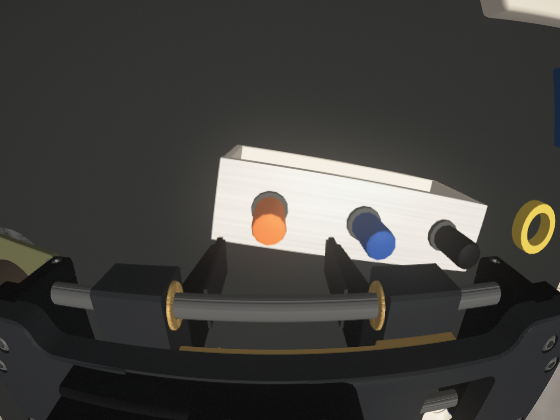

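View pics/s6.png

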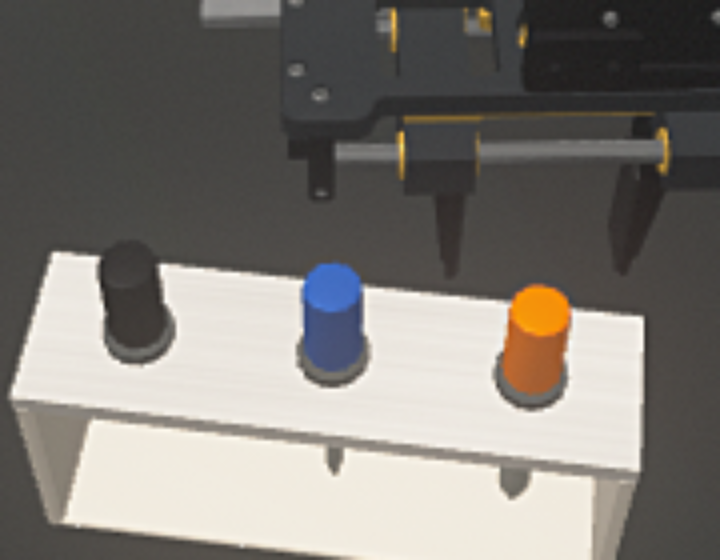

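Request:
play_rows --claw '[-0.2,-0.2,-0.2,-0.2]' --offset '[[-5,2,-20],[-1,0,-20],[-1,0,-15],[0,0,0]]' --rotation '[[0,0.007,0],[0,0,0],[0,0,0],[0,0,0]]'

```text
clock: 8.22
position: [0.3946, 0.2691, 0.181]
tool_rot: [-3.112, -0.317, -0.037]
contact_force: [-0.8, 0.7, -0.7]
grip_width: 0.595
```

```bash
python3 -c "
from h import *
st([.389,.267,.149])"
```

```text
8.22 pos [0.3946 0.2691 0.181 ] rotneeded [-0.016  0.022  0.007] q [ 0.48 -0.25  2.1   0.    1.26  0.28] F [-0.8  0.7 -0.7] w 0.595
delta mm [ -5.6  -2.1 -32. ]
```

Request:
play_rows --claw '[-0.2,-0.2,-0.2,-0.2,-0.2]' --offset '[[-5,-2,-8],[-3,-1,-8],[-1,0,-8],[0,0,-6],[0,0,-3]]' --rotation '[[-0.016,0.022,0.007],[-0.004,0.006,0],[0,0.004,0],[0,0.003,0],[0,0,0]]'

```text
clock: 8.63
position: [0.3899, 0.2674, 0.1544]
tool_rot: [-3.124, -0.329, 0.006]
contact_force: [-0.5, -0.2, 0.7]
grip_width: 0.597
```

```bash
python3 -c "
from h import *
st([.389,.267,.149])"
```

```text
8.63 pos [0.3899 0.2674 0.1544] rotneeded [-0.    -0.004  0.   ] q [ 0.49 -0.21  2.12  0.    1.24  0.28] F [-0.5 -0.2  0.7] w 0.597
delta mm [-0.9 -0.4 -5.4]
```

Request:
play_rows --claw '[-0.2,0.2,0.5,0.8,1,1,1,1]' --offset '[[-1,0,-4],[0,0,-2],[0,0,0],[0,0,0],[0,0,0],[0,0,0],[0,0,0],[0,0,0]]' --rotation '[[0,0,0],[0,0,0],[0,0,0],[0,0,0],[0,0,0],[0,0,0],[0,0,0],[0,0,0]]' --squeeze 30

```text
clock: 9.3
position: [0.3887, 0.2675, 0.1477]
tool_rot: [-3.124, -0.329, 0.007]
contact_force: [0.8, 0.6, -1.3]
grip_width: 0.249
```

```bash
python3 -c "
from h import *
st([.389,.267,.149])"
```

```text
9.3 pos [0.3887 0.2675 0.1477] rotneeded [ 0.    -0.005  0.   ] q [ 0.49 -0.21  2.12  0.    1.23  0.28] F [ 0.8  0.6 -1.3] w 0.249
delta mm [ 0.3 -0.5  1.3]
```

Request:
play_rows --claw '[1,1,1,1,1,1,1,1,1,1]' --offset '[[0,0,5],[0,0,12],[0,0,20],[0,0,20],[0,0,20],[0,0,20],[0,0,25],[0,0,25],[0,0,20],[0,0,5]]' --rotation '[[0,0,0],[0,0,0],[0,0,0],[0,0,0],[0,0,0],[0,0,0],[0,0,0],[0,0,0],[0,0,0],[0,0,0]]'

```text
clock: 10.13
position: [0.3874, 0.2667, 0.3311]
tool_rot: [-3.122, -0.328, -0.001]
contact_force: [0.0, 0.6, -0.6]
grip_width: 0.247
```

```bash
python3 -c "
from h import *
import cv2
st([.5398,-.0945,.32])
cv2.imwrite('pics/s7.png',manip.get_image('side'))"
```

```text
10.13 pos [0.3874 0.2667 0.3311] rotneeded [-0.003  0.     0.001] q [ 0.49 -0.33  1.91  0.    1.56  0.28] F [ 0.   0.6 -0.6] w 0.247
delta mm [ 152.4 -361.2  -11.1]
```

View pics/s7.png

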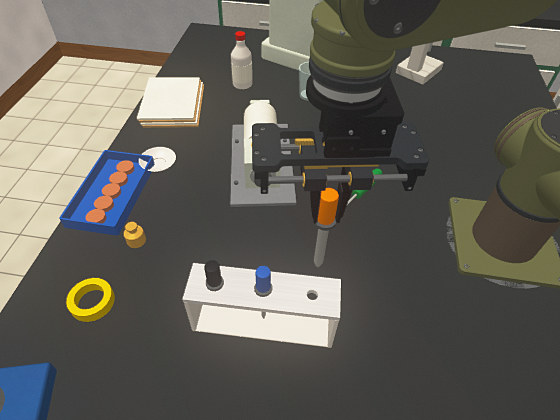

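The pin is out and held, with its tip at about (319,262). Now I'll carry it to the funnel.

Request:
play_rows --claw '[1,1,1,1,1,1,1,1,1,1]' --offset '[[8,-18,0],[12,-30,0],[15,-35,0],[15,-35,0],[15,-35,0],[15,-35,0],[15,-35,0],[15,-35,0],[15,-35,0],[15,-30,0]]' --rotation '[[0,0,0],[0,0,0],[0,0,0],[0,0,0],[0,0,0],[0,0,0],[0,0,0],[0,0,0],[0,0,0],[0,0,0]]'

```text
clock: 11.02
position: [0.5236, -0.0659, 0.3206]
tool_rot: [-3.114, -0.349, 0.018]
contact_force: [1.0, -0.2, -2.4]
grip_width: 0.25
```

```bash
python3 -c "
from h import *
st([.5398,-.0945,.30])"
```

```text
11.02 pos [ 0.5236 -0.0659  0.3206] rotneeded [-0.007 -0.012 -0.013] q [-0.23 -0.18  1.81  0.    1.53 -0.45] F [ 1.  -0.2 -2.4] w 0.25
delta mm [ 16.2 -28.6 -20.6]
```

Request:
play_rows --claw '[1,1,1,1,1]' --offset '[[8,-14,0],[5,-10,0],[2,-3,-10],[1,0,-10],[0,0,-5]]' --rotation '[[-0.005,-0.01,-0.01],[0,-0.004,0],[0,0,0],[0,0,0],[0,0,0]]'

```text
clock: 11.43
position: [0.5395, -0.0996, 0.2875]
tool_rot: [-3.121, -0.321, 0.009]
contact_force: [0.0, 0.5, -1.6]
grip_width: 0.246
```

```bash
python3 -c "
from h import *
import cv2
st([.5398,-.0945,.28])
cv2.imwrite('pics/w8.png',manip.get_image('wrist'))
im=manip.get_image('side');cv2.imwrite('pics/s8.png',cv2.resize(im[90:210,200:340],None,fx=5,fy=5,interpolation=2))"
```

```text
11.43 pos [ 0.5395 -0.0996  0.2875] rotneeded [-0.003 -0.006  0.005] q [-0.28 -0.12  1.81  0.    1.46 -0.49] F [ 0.   0.5 -1.6] w 0.246
delta mm [ 0.3  5.1 -7.5]
```

View pics/w8.png

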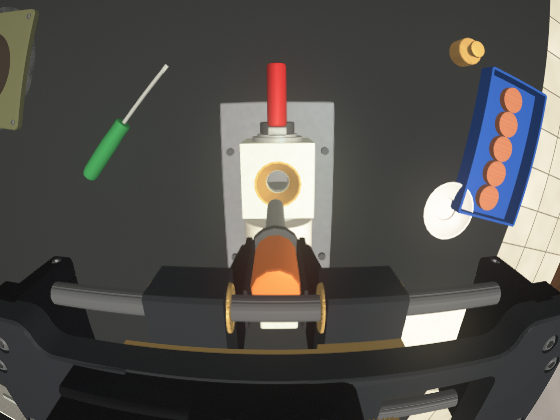

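View pics/s8.png

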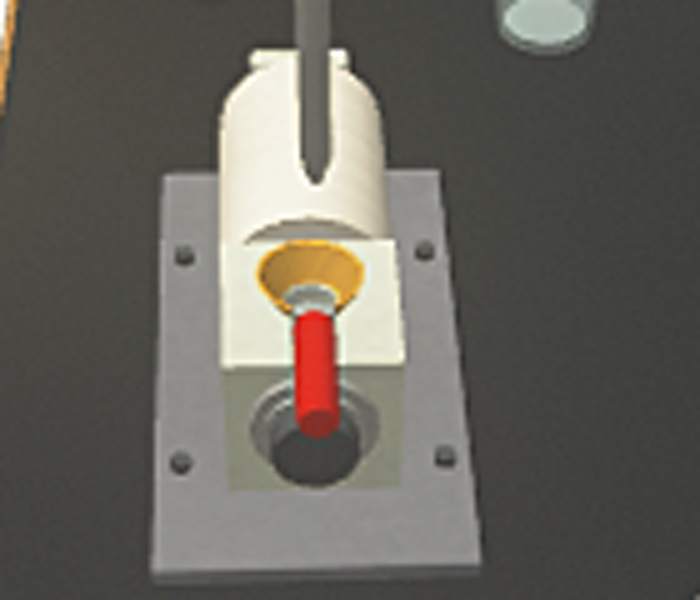

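```bash
python3 -c "
from h import *
print('mouth',watz((277.5,184),.106),'tip wrist',watz((275,203),.161))
print('tip side',atz('side',(200+316.5/5-.5,90+184/5-.5),.161), 'housing wrist', [watz(p,.09).round(4) for p in [(241,144),(314,143),(316,218),(240,218)]])"
```

```text
mouth [ 0.53882114 -0.0897621   0.106     ] tip wrist [ 0.53769408 -0.09530144  0.161     ]
tip side [ 0.53450404 -0.08562054  0.161     ] housing wrist [array([ 0.4925, -0.0582,  0.09  ]), array([ 0.5683, -0.0411,  0.09  ]), array([ 0.5899, -0.1223,  0.09  ]), array([ 0.5064, -0.1399,  0.09  ])]
```

Request:
play_rows --claw '[1,1,1,1,1]' --offset '[[1,5,0],[0,1,-12],[0,0,-12],[0,0,-12],[0,0,-4]]' --rotation '[[-0.003,-0.006,0.005],[0,0,0],[0,0,0],[0,0,0],[0,0,0]]'

```text
clock: 11.95
position: [0.5402, -0.0886, 0.246]
tool_rot: [3.122, 0.341, 0.005]
contact_force: [-0.8, 0.1, -1.1]
grip_width: 0.254
```

```bash
python3 -c "
from h import *
import cv2
st([.5405,-.094,.22])
cv2.imwrite('pics/w9.png',manip.get_image('wrist')[100:300,180:380])
im=manip.get_image('side');cv2.imwrite('pics/s9.png',cv2.resize(im[90:210,200:340],None,fx=5,fy=5,interpolation=2))"
```

```text
11.95 pos [ 0.5402 -0.0886  0.246 ] rotneeded [ 0.     0.003 -0.007] q [-0.26 -0.11  1.87  0.    1.38 -0.48] F [-0.8  0.1 -1.1] w 0.254
delta mm [  0.3  -5.4 -26. ]
```

View pics/w9.png

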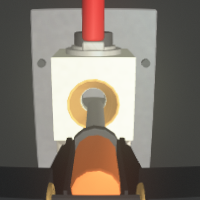

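View pics/s9.png

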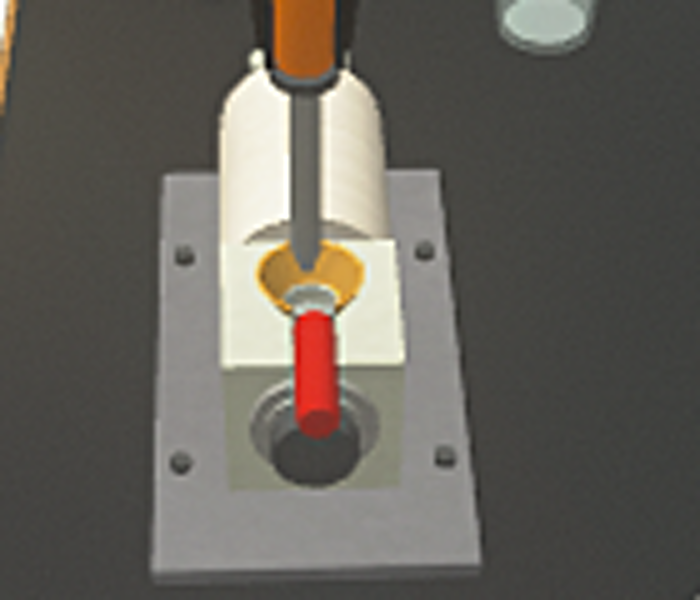

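```bash
python3 -c "
from h import *
print('mouth w',watz((274,201),.106),'tip w',watz((274,198),.119))
print('tip side',atz('side',(200+307/5-.5,90+269/5-.5),.119),'mouth side',atz('side',(200+311/5-.5,90+279/5-.5),.106))"
```

```text
mouth w [ 0.53996075 -0.08794426  0.106     ] tip w [ 0.53859451 -0.08175633  0.119     ]
tip side [ 0.53790142 -0.07986357  0.119     ] mouth side [ 0.53791842 -0.08872369  0.106     ]
```

Request:
play_rows --claw '[1,1,1,1]' --offset '[[0,-4,0],[0,-1,-3],[0,0,-5],[0,0,-3]]' --rotation '[[0,0.003,-0.005],[0,0,0],[0,0,0],[0,0,0]]'

```text
clock: 12.38
position: [0.5416, -0.0952, 0.2372]
tool_rot: [3.122, 0.33, 0.006]
contact_force: [-0.7, -0.8, -2.3]
grip_width: 0.248
```

```bash
python3 -c "
from h import *
st([.541,-.095,.138])"
```

```text
12.38 pos [ 0.5416 -0.0952  0.2372] rotneeded [ 0.002  0.004 -0.001] q [-0.27 -0.1   1.88 -0.    1.36 -0.48] F [-0.7 -0.8 -2.3] w 0.248
delta mm [ -0.6   0.2 -99.2]
```

Request:
play_rows --claw '[1,1,1,1,1]' --offset '[[0,0,-6],[0,0,-6],[0,0,-6],[0,0,-6],[0,0,-5]]' --rotation '[[0,0.004,0],[0,0,0],[0,0,0],[0,0,0],[0,0,0]]'

```text
clock: 12.8
position: [0.542, -0.0957, 0.2061]
tool_rot: [3.122, 0.329, 0.001]
contact_force: [-0.1, -0.5, -2.7]
grip_width: 0.248
```

```bash
python3 -c "
from h import *
import cv2
st([.541,-.095,.138])
cv2.imwrite('pics/w10.png',cv2.resize(manip.get_image('wrist')[100:300,180:380],None,fx=3,fy=3))
im=manip.get_image('side');cv2.imwrite('pics/s10.png',cv2.resize(im[90:210,200:340],None,fx=5,fy=5,interpolation=2))"
```

```text
12.8 pos [ 0.542  -0.0957  0.2061] rotneeded [ 0.002  0.001 -0.   ] q [-0.27 -0.08  1.91 -0.    1.31 -0.48] F [-0.1 -0.5 -2.7] w 0.248
delta mm [ -1.    0.7 -68.1]
```

View pics/w10.png

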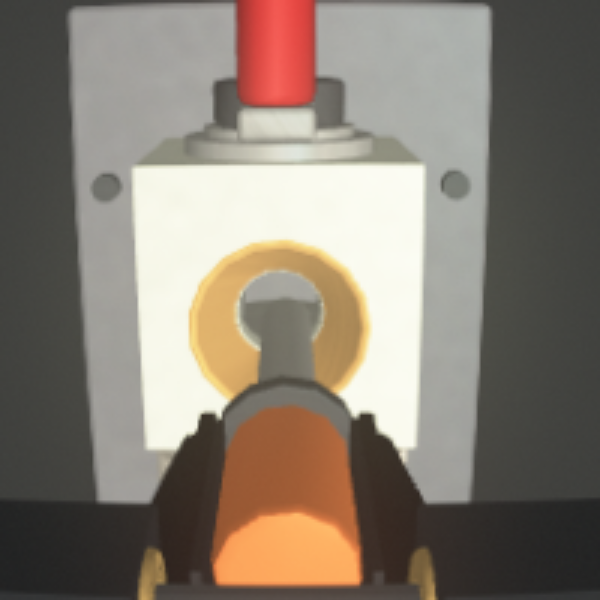

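View pics/s10.png

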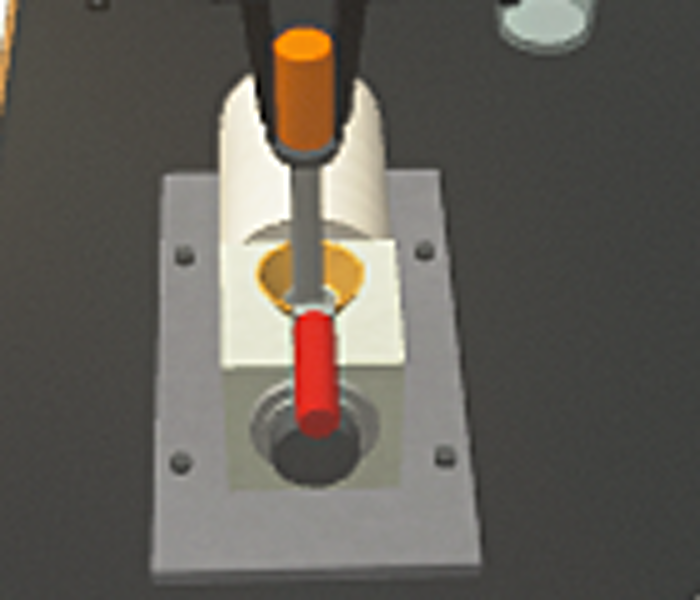

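Request:
play_rows --claw '[1,1,1,1,1]' --offset '[[-1.5,-0.3,-5],[-0.5,0,-6],[0,0,-6],[0,0,-6],[0,0,-5]]' --rotation '[[0,0,0],[0,0,0],[0,0,0],[0,0,0],[0,0,0]]'

```text
clock: 13.32
position: [0.5401, -0.096, 0.1766]
tool_rot: [3.122, 0.33, 0.003]
contact_force: [0.0, 0.4, -1.7]
grip_width: 0.25
```

```bash
python3 -c "
from h import *
st([.5405,-.0955,.138])"
```

```text
13.32 pos [ 0.5401 -0.096   0.1766] rotneeded [ 0.002  0.002 -0.   ] q [-0.27 -0.06  1.94 -0.    1.26 -0.48] F [ 0.   0.4 -1.7] w 0.25
delta mm [  0.4   0.5 -38.6]
```

Request:
play_rows --claw '[1,1,1,1,1,1]' --offset '[[0,0,-6],[0,0,-6],[0,0,-6],[0,0,-6],[0,0,-5],[0,0,-3]]' --rotation '[[0,0,0],[0,0,0],[0,0,0],[0,0,0],[0,0,0],[0,0,0]]'

```text
clock: 13.82
position: [0.541, -0.0964, 0.144]
tool_rot: [3.121, 0.33, 0.004]
contact_force: [-6.7, 0.4, 26.2]
grip_width: 0.247
```

```bash
python3 -c "
from h import *
import cv2
st([.5405,-.0955,.138])
im=manip.get_image('side');cv2.imwrite('pics/s11.png',cv2.resize(im[90:210,200:340],None,fx=5,fy=5,interpolation=2))"
```

```text
13.82 pos [ 0.541  -0.0964  0.144 ] rotneeded [ 0.003  0.003 -0.001] q [-0.27 -0.02  1.96 -0.    1.2  -0.48] F [-6.7  0.4 26.2] w 0.247
delta mm [-0.5  0.9 -6. ]
```

View pics/s11.png

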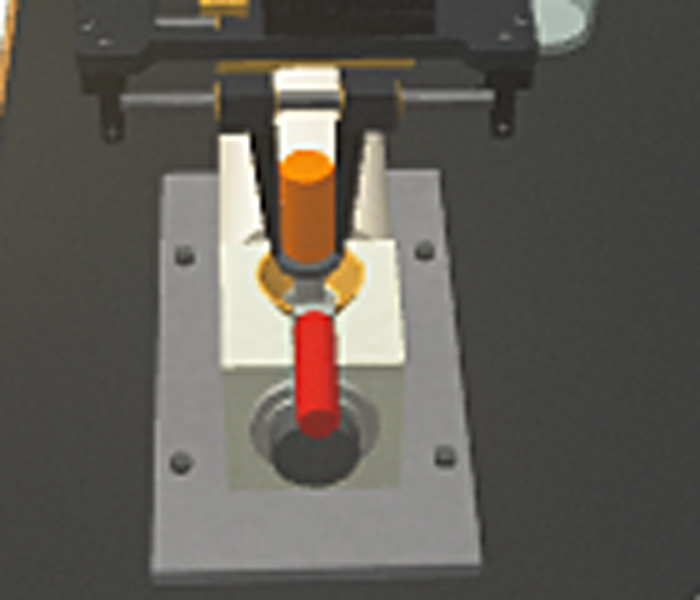

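Request:
play_rows --claw '[1,0.6,0.2,-0.2,-0.2,-0.2,-0.2]' --offset '[[0,0,2],[0,0,0],[0,0,0],[0,0,0],[0,0,0],[0,0,0],[0,0,0]]' --rotation '[[0,0,0],[0,0,0],[0,0,0],[0,0,0],[0,0,0],[0,0,0],[0,0,0]]'

```text
clock: 14.45
position: [0.5424, -0.0969, 0.1473]
tool_rot: [3.119, 0.33, 0.009]
contact_force: [-0.1, 0.3, 0.4]
grip_width: 0.542
```

```bash
python3 -c "
from h import *
import cv2
st([.5405,-.0955,.138])
cv2.imwrite('pics/w12.png',cv2.resize(manip.get_image('wrist')[100:300,180:380],None,fx=3,fy=3))
im=manip.get_image('side');cv2.imwrite('pics/s12.png',cv2.resize(im[90:210,200:340],None,fx=5,fy=5,interpolation=2))"
```

```text
14.45 pos [ 0.5424 -0.0969  0.1473] rotneeded [ 0.004  0.007 -0.001] q [-0.27 -0.03  1.96 -0.    1.2  -0.48] F [-0.1  0.3  0.4] w 0.542
delta mm [-1.9  1.4 -9.3]
```

View pics/s12.png

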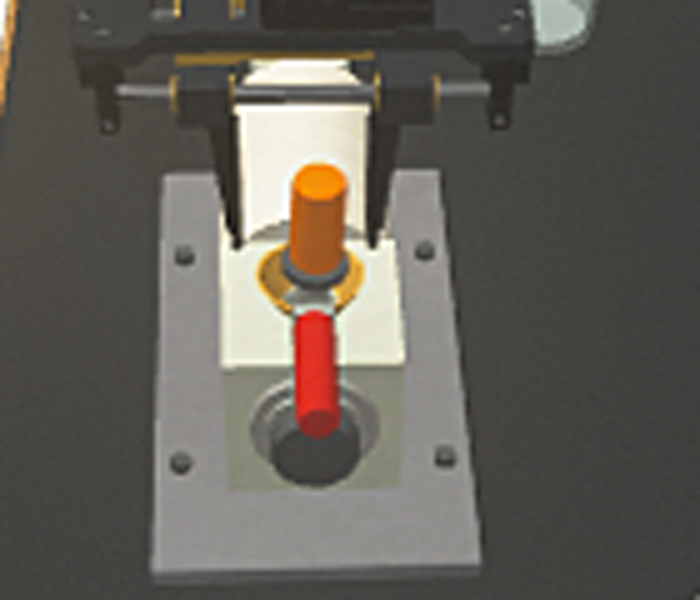

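View pics/w12.png

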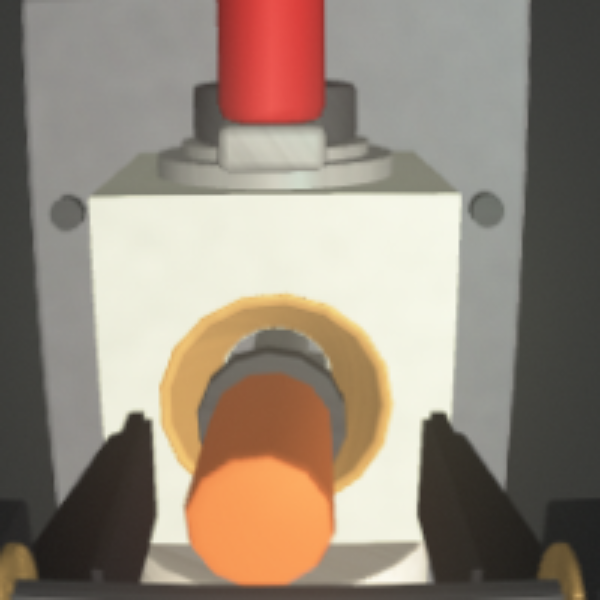

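Request:
play_rows --claw '[-0.2,-0.2,-0.2,-0.2,-0.2,-0.2,-0.2,-0.2,-0.2]' --offset '[[0,0,5],[0,0,15],[0,0,25],[0,0,30],[0,0,30],[-20,0,30],[-30,0,20],[-30,0,0],[-20,0,0]]' --rotation '[[0,0,0],[0,0,0],[0,0,0],[0,0,0],[0,0,0],[0,0,0],[0,0,0],[0,0,0],[0,0,0]]'

```text
clock: 15.3
position: [0.4383, -0.0959, 0.3092]
tool_rot: [3.12, 0.333, 0.003]
contact_force: [0.2, 0.1, -0.6]
grip_width: 0.601
```

```bash
python3 -c "
from h import *
import cv2
st()
im=manip.get_image('top');cv2.imwrite('pics/t13.png',im)
im=manip.get_image('side');cv2.imwrite('pics/s13.png',cv2.resize(im[90:210,200:340],None,fx=5,fy=5,interpolation=2))
cv2.imwrite('pics/w13.png',manip.get_image('wrist'))"
```

```text
15.3 pos [ 0.4383 -0.0959  0.3092] rotneeded [ 0.003  0.002 -0.003] q [-0.33 -0.38  1.98 -0.    1.53 -0.55] F [ 0.2  0.1 -0.6] w 0.601
```

View pics/s13.png

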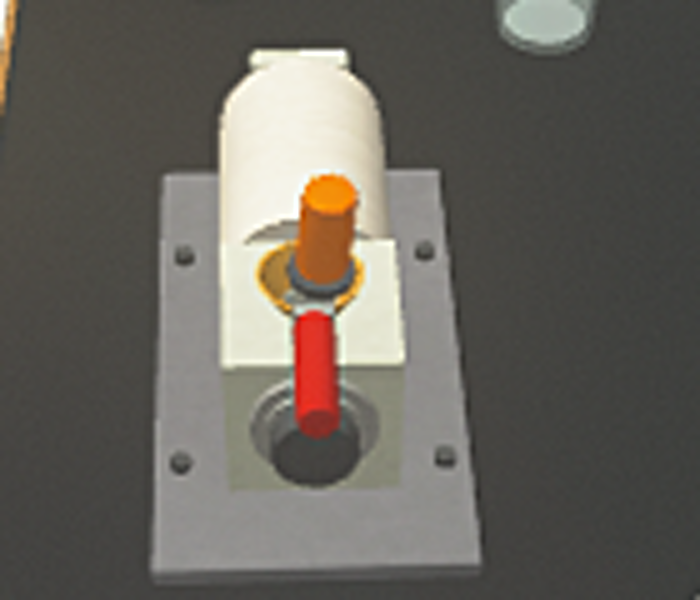

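View pics/t13.png

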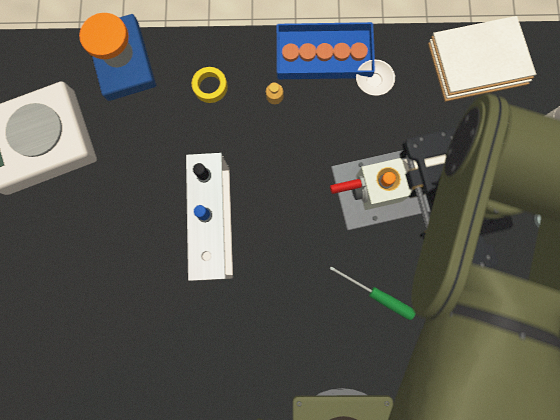

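View pics/w13.png

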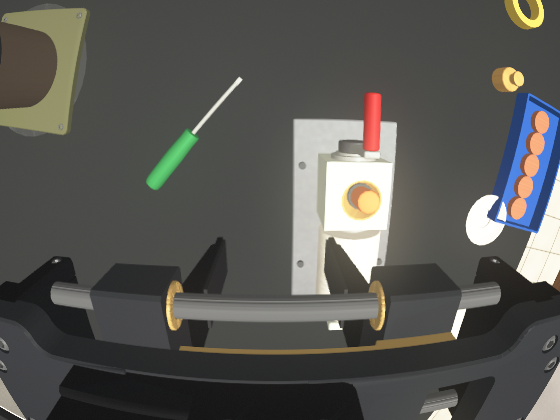

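```bash
python3 -c "
from h import *
import cv2
a=manip.get_image('top');s=manip.get_image('side')
cv2.imwrite('pics/t14.png',cv2.resize(a[140:225,325:425],None,fx=6,fy=6,interpolation=2))
cv2.imwrite('pics/s14.png',cv2.resize(s[110:180,230:300],None,fx=8,fy=8,interpolation=2))
"
```

```text
(no output)
```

View pics/t14.png

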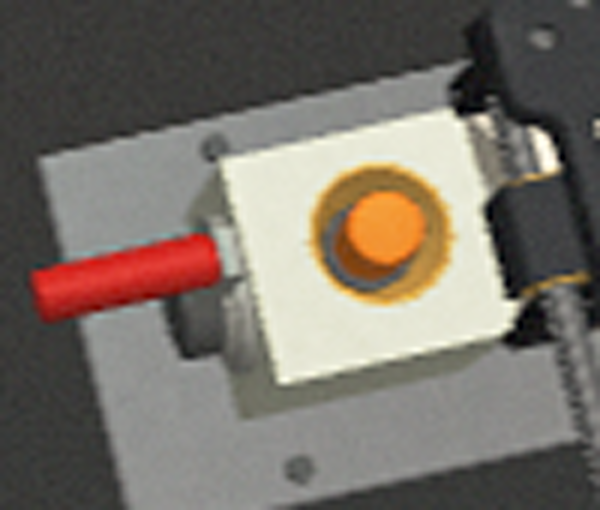

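View pics/s14.png

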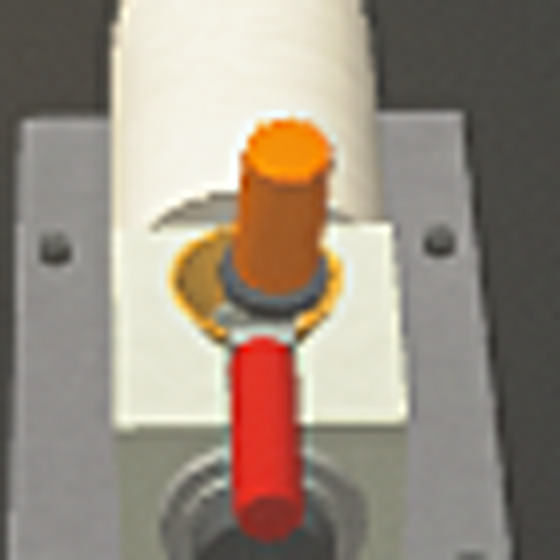

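```bash
python3 -c "
from h import *
t=lambda x,y:(325+(x+.5)/6-.5,140+(y+.5)/6-.5)
s=lambda x,y:(230+(x+.5)/8-.5,110+(y+.5)/8-.5)
top=tri([('top',t(386,228)),('side',s(286,150))]);print('head top',top)
c=tri([('top',t(367,250)),('side',s(275,275))]);print('collar',c)
print('blue ref earlier .167 true; funnel tri', tri([('top',t(382,233)),('side',s(258,283))]))
# consistency: pred of vertical home pin at bore from pixels
for p in ([.5398,-.0945,.164],[.5398,-.0945,.106]): print(p,proj('top',p),proj('side',p))
print(t(386,228),s(286,150),t(382,233))
p=atz('top',t(127,278),.13);d=p[:2]-np.array([.5393,-.0935]);print('grip sx',d@[.978,.2085])
"
```

```text
head top (array([ 0.52859572, -0.08226303,  0.15917126]), [np.float64(0.09330700502514137), np.float64(0.09330700502520714)])
collar (array([ 0.53261168, -0.08731553,  0.11187661]), [np.float64(0.015140858548435963), np.float64(0.015140858548623331)])
blue ref earlier .167 true; funnel tri (array([ 0.53974811, -0.09489737,  0.10198878]), [np.float64(0.9068830111068982), np.float64(0.9068830111065197)])
[0.5398, -0.0945, 0.164] (np.float64(395.8244024748343), np.float64(171.08688956598627)) (np.float64(261.10620236060777), np.float64(122.3050442200305))
[0.5398, -0.0945, 0.106] (np.float64(388.511434117267), np.float64(178.37869033187337)) (np.float64(261.3514462150003), np.float64(143.53068845467487))
(388.9166666666667, 177.58333333333334) (265.3125, 128.3125) (388.25, 178.41666666666666)
grip sx -0.0004209577672046143
```

Request:
play_rows --claw '[-0.2,-0.2,-0.2,-0.2,-0.2,-0.2]' --offset '[[0,0,5],[0,0,0],[0,0,0],[0,0,0],[0,0,0],[0,0,0]]' --rotation '[[0,0,0],[0,0,0],[0,0,0],[0,0,0],[0,0,0],[0,0,0]]'

```text
clock: 16.05
position: [0.4418, -0.0956, 0.3098]
tool_rot: [-3.123, -0.335, 0.01]
contact_force: [-0.5, -0.9, 0.7]
grip_width: 0.6
```

```bash
python3 -c "
from h import *
import cv2
st()
def c(im):
  m=cv2.inRange(im,(0,90,220),(60,190,255));m[:,:230]=0;m[:,300:]=0;m[:110]=0;m[180:]=0
  y,x=np.nonzero(m);return x.mean(),y.mean(),len(x)
print(c(manip.get_image('side')),c(manip.get_image('side')))
s=manip.get_image('side');cv2.imwrite('pics/s15.png',cv2.resize(s[110:180,230:300],None,fx=8,fy=8,interpolation=2))
st()"
```

```text
16.05 pos [ 0.4418 -0.0956  0.3098] rotneeded [-0.    -0.006 -0.004] q [-0.33 -0.36  1.97 -0.    1.54 -0.54] F [-0.5 -0.9  0.7] w 0.6
(np.float64(264.47222222222223), np.float64(131.08333333333334), 72) (np.float64(264.52054794520546), np.float64(131.32876712328766), 73)
16.2 pos [ 0.4417 -0.0956  0.3099] rotneeded [-0.    -0.006 -0.004] q [-0.33 -0.36  1.97 -0.    1.54 -0.54] F [-1.3  0.2  0. ] w 0.596
```

View pics/s15.png

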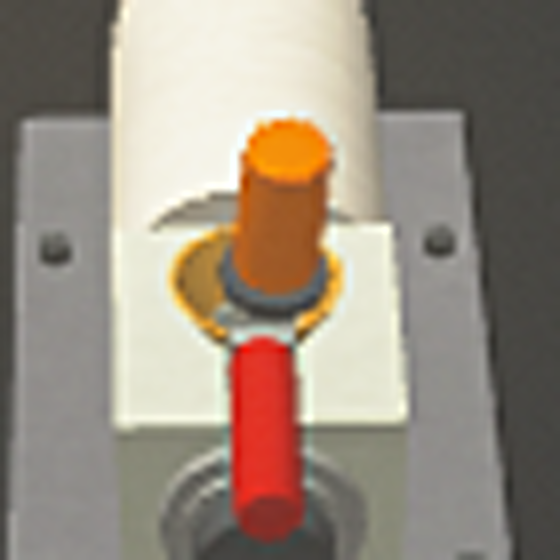

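The pin is at rest: its head is still at (286,150) in the zoomed view. It leans within the bore clearance, the crank is upright and the arm is clear, so I'm handing in.

```bash
python3 -c "
from workcell import manip
print(manip.finish_job())"
```

```text
the job is handed in; nothing more can be done
None
```

I swung the crank upright, put the orange-headed pin down through the funnel and shaft, let go, backed the arm clear and handed in at about 16 s. The hand-in reported no verdict.

- **Crank:** my last measurement put it within about 0.01 rad of upright.
- **Pin depth and position:** the head top measured 159 mm above the bench. That puts the tip on or very near the base plate, roughly 4 mm from the bore's centre.
- **Pin tilt:** it is not perfectly vertical. It leans about 8° in the loose bore, against the 15° limit.
- **At rest:** the head had not moved between pictures about 0.8 s apart, and the gripper was well clear, with its force reading near zero.
- **Insertion force:** the wrist read 26 N when the pin reached bottom, well under the 120 N limit. The tool then stood about 5 mm higher than I expected for a fully home pin. The pin appeared to drop slightly when released.
- **Camera disagreement:** the three cameras differed by up to about 7 mm on the funnel's position. I steered the pin by its offset from the funnel in the wrist and side views.

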